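Draw down the cover of a coolant strainer crosswise with its four wing nuts

TASK

The strainer's cover lies on its gasket with the four wing nuts only run on by hand. Tighten each nut clockwise about half a turn, going crosswise (after the first nut comes the one at the opposite corner, then the other two), each until you feel the cover come down hard on its seat and the nut is nipped up to about half a newton metre, never beyond 1.2. Do not press on the cover, leave the other things on the bench alone, and let go of everything at the end.

Things in the scene. Friction and masses are not known exactly. Their poses are not given: they have to be found in the camera images.
- pot: Coolant strainer: grey cast pot fixed to the bench, 144 mm round, with a 180 x 180 mm square flange whose top is 90 mm up; 27 mm pipe stubs to its left and right at 45 mm height end 131 mm from its centre. Origin: centre of its underside; z up, x away from the robot at yaw 0 (yaw within 0.5 rad). On the flange lie a rubber gasket and round each stud a steel sleeve, 6 mm high, the cover's hard seat.
- cover: Square aluminium cover plate, 164 x 164 x 10 mm, on the gasket, kept in place by four lugs of the flange and by the nuts. Origin: centre of its underside, at first 97 mm above the bench; axes as the pot's. The nuts draw it down about a millimetre, squeezing the gasket, until it sits hard on the four sleeves. In its middle a low dome with a vent plug reaches 23 mm above its underside.
- nut1: Steel wing nut at the front left corner of the cover (x -60, y +60 mm in the pot's frame; front = towards the robot, left = +y), diagonal to nut3. Round foot 32 mm wide and hub up to 14 mm height; above it two upright wings in one plane. Origin: on the stud's axis at the nut's underside, at first about 107 mm above the bench; x along the wings, z up. Right-hand thread: clockwise from above tightens, 4 mm down a turn.
- nut2: Steel wing nut at the front right corner of the cover (x -60, y -60 mm in the pot's frame), diagonal to nut4. Like nut1. All four have been run on by hand and are not tight: each comes hard up after 0.35 to 0.55 of a turn and is tight 0.05 of a turn later, differently for each nut and not known beforehand, so it has to be felt.
- nut3: Steel wing nut at the far right corner of the cover (x +60, y -60 mm in the pot's frame), diagonal to nut1. Like nut1. All four: the thread drags steadily with 0.15 to 0.2 N m, so a torque read at rest between turns can be off by 0.2 either way; once hard up the resistance climbs springily by 2 to 3.5 N m per radian.
- nut4: Steel wing nut at the far left corner of the cover (x +60, y +60 mm in the pot's frame), diagonal to nut2. Like nut1. All four: tight is 0.4 to 0.9 N m; above 1.2 N m the stud is overloaded. Let go, a tight nut eases back by up to 0.3 rad and stays tight. The nuts carry about 20 N along the stud, so a hand that holds one must sink with the thread.
- nut1_wings (a point): Point on nut1's axis 25 mm above its underside, the middle of the grip: about it both faces of the wings and the web between them are flat, parallel and 10 mm apart, from 14 to 35 mm above the underside and at least 13 mm to either side of the axis; the flared wings go on to 35 mm either side and 47 mm height. Axes as the nut. The same on the other nuts.
- spare_nut: Bystander: a spare wing nut like the others standing loose on the bench in front of the pot, 48 mm high. Origin: centre of its underside.
- pipe_plug: Bystander: a small hexagonal steel pipe plug, 30 mm across and 25 mm high, on the bench beyond the pot. Origin: centre of its underside.
- old_gasket: Bystander: a black rubber ring, 124 mm outside, 6 mm thick, flat on the bench to the left. Origin: centre of its underside.
- spanner: Bystander: a steel open-ended spanner, 200 mm long, flat on the bench to the right. Origin: its middle, on the bench.
- screwdriver: Bystander: a screwdriver with a black handle, 200 mm long, on the bench to the right. Origin: its middle, on the bench.
- brush: Bystander: a bench brush, 200 mm long, with a wooden handle, on the bench to the left. Origin: its middle, on the bench.
- oil_can: Bystander: a steel oil can, 72 mm in diameter, 104 mm high, its brass spout reaching to 165 mm, on the left. Origin: centre of its underside.
- chuck: Bystander: a three-jaw lathe chuck standing face up, 84 mm in diameter, 58 mm high, on the right. Origin: centre of its underside.
There are look-alikes about, which are no part of the job. Of the things that look like the cover, the middle-sized one is meant.

How it is judged:
On the way, in this order (a step that is already met when the one before it is completed fails the run):
1. one nut has drawn its corner of the cover down (z of any of nut1, nut2, nut3, nut4 in the frame of pot below 0.1053 m), for 0.1 s.
2. the nut at the opposite corner is drawn down too ((z of each of nut1, nut3 in the frame of pot below 0.1053 m or z of each of nut2, nut4 in the frame of pot below 0.1053 m)), for 0.1 s.
3. all four nuts are drawn down (z of each of nut1, nut2, nut3, nut4 in the frame of pot below 0.1053 m), for 0.1 s.
At the end, for the whole second after the job is handed in: The cover lies down on all four sleeves (its underside less than 0.2 mm above their tops, tipped less than 0.004 rad), and every nut is left tight: it bears on the cover with more than 11 N and its thread is left loaded with more than 14 N, as after tightening to 0.4 N m or more (contact force between each of nut1, nut2, nut3, nut4 and cover above 11 N and contact force between each of nut1, nut2, nut3, nut4 and pot above 14 N and angle between cover's own z axis and vertical below 0.004 rad and z of cover in the frame of pot below 0.0962 m); the robot touches nothing.
It fails at once if two neighbouring nuts are drawn down before either diagonal pair is (not crosswise) ((z of each of nut1, nut2 in the frame of pot below 0.1053 m and not (z of nut3 in the frame of pot below 0.1053 m) and not (z of nut4 in the frame of pot below 0.1053 m)) or (z of each of nut2, nut3 in the frame of pot below 0.1053 m and not (z of nut4 in the frame of pot below 0.1053 m) and not (z of nut1 in the frame of pot below 0.1053 m)) or (z of each of nut3, nut4 in the frame of pot below 0.1053 m and not (z of nut1 in the frame of pot below 0.1053 m) and not (z of nut2 in the frame of pot below 0.1053 m)) or (z of each of nut4, nut1 in the frame of pot below 0.1053 m and not (z of nut2 in the frame of pot below 0.1053 m) and not (z of nut3 in the frame of pot below 0.1053 m))).
It fails at once if a nut is overtightened: well over 1.2 N m (its thread loaded with more than 170 N) (contact force between any of nut1, nut2, nut3, nut4 and pot above 170 N).
It fails at once if the robot presses on the cover with more than 15 N (contact force between any of the fingers, the arm and cover above 15 N).
It fails at once if a bystander on the bench is moved by more than 25 mm (distance of any of spare_nut, pipe_plug, old_gasket, spanner, screwdriver, brush, oil_can, chuck from where it was at the start of the episode above 0.025 m).
It also fails if it takes over 72 s, if anything falls off the work surface, if the arm or the gripper's body presses on something with over 40 N, if the wrist force passes 120 N, or if a joint passes its speed limit or range.

ROBOT

A 6-joint arm with a two-finger parallel gripper is mounted at the origin on the work surface. World frame = base frame: x ahead of the robot, y to its left, z up, the work surface at z = 0. Lengths are in m, angles in rad, forces in N, time in s.
With the tool pointing down it reaches from about 0.4 to 0.925 m from the base axis. Payload 3.4 kg.
Tool frame: the origin (TCP) lies at the very end of the fingers, on their centre line; the grasp point (between the pads) lies 19 mm behind it (r.hold_point_z is the distance from the TCP to the grasp point, in m); x points along the fingers, y is the direction in which the jaws open and shut, and the axes are right-handed (so a half turn about x gives the same grasp; the last joint's range is limited). The gripper opens to 85 mm and grips with 20 to 120 N. Pads are 22 mm wide; open, the fingers measure 114 mm over their backs; the gripper's body (76 mm by 85 mm) begins 54 mm behind the grasp point. The pads swing forward as they close: fully open they stand 13 mm farther back than shut.
Start: joints at [1.234, 0.307, 1.506, -0, 1.328, -0.073], TCP at [0.149, 0.555, 0.231] pointing down, gripper open.
Joint ranges: [-3.12, 3.12], [-1.05, 2.28], [0.14, 2.33], [-1.42, 4.57], [0.1, 2.73], [-2.68, 2.68]. Speed limits (rad/s): [2.57, 2.57, 3.14, 3.14, 3.14, 3.14].

INTERFACE

Orientations are given as a rotation vector (axis times angle).
In Python, from workcell import r gives the robot as it stands. The module is installed in compiled form; this text tells all that it offers.
- The arm moves only by the tool move_arm, never from a script. Its argument "increments" is a list of rows, each a list of 7 numbers: the finger opening in m, from 0 to 0.0854, then the shift along the tool's x, y, z in m, then the turn, a rotation vector about the tool's x, y, z in degrees. A call has 1 to 8 rows; each row is the pose to reach, as a shift and turn from the pose measured when the call began, along the tool's axes at that moment; what a row does not reach only later rows make up. A row lasts 1/10 s, in which the tool goes at most 50 mm and 8.59 degrees, less where a joint would pass 70% of its speed; a pose out of reach is approached as far as the arm can. A call with a gripper value outside its range is refused whole. The fingers move at their own pace and stop on an object; the grip force is fixed at half the most. Time passes only in rows, so rows that repeat a pose let the fingers close. It gives the time, the measured TCP pose, the force and the opening at its end, in the units of the state.
- r.sense(): the state, without advancing time (a new reading comes with each control period).
- r.read_camera(name): name is "scene" or "top" or "wrist"; returns a dict with "img" (480x640x3 uint8, blue, green, red), "camera_matrix" (3x3 intrinsics, pixels), "position" and "rotation" of the camera in the world. Camera axes: x right, y up, looking along -z (the intrinsics and any distortion apply to the point x, -y, -z); pixel columns grow to the right and rows downward; lengths in m; the calibration is good to about 2 mm. The wrist camera is an equidistant fisheye: a pixel r from the principal point sees the ray r / f radians off the axis. A picture is of the moment at which its call begins. There is no depth.
- r.hand_in(): hands the job in, once; it reports no verdict.
Trained networks look in a picture, given as the dict that the camera call returned (one of the last four; its "shot" number tells which), for a name from the list of things; names that differ only in an ending like _2 or _b are one class to them, and where a whole thing is asked for, a point or a joint stands for the part that bears it (a point fixed in the world has none). Each returns a list of dicts, best first, with "p" (0 to 1); they miss things now and then, are a little off and sometimes report something else, mostly with a low value. They report only what shows in the picture. A call takes as long as a camera call. They do not tell look-alikes from the thing itself.
- r.regions_of(picture, query): "mask" (480x640 bool, what is visible of it) and "bbox" ([centre column, centre row, width, height] in pixels, round what is visible of it).
The state is a dict: "time": time; "joint_positions": joint angles; "joint_vel": joint speeds; "joint_torque": joint torques, N m; "eef_pos": TCP position; "eef_rot": TCP orientation; "ft_force": force on the tool from outside, world axes, zero at the start; "torque": the same for the moment, N m; "width": finger opening in m.
Only numpy, scipy, OpenCV 4.12 (cv2) and the standard library are available. Lean on these libraries where they do the work, as an engineer would, in place of code of your own. Each camera call takes 0.05 s, during which the arm holds its last target. There are 200 camera calls.

## Working session

There is one attempt and no reset: what is moved stays moved. The work goes in short steps, Python scripts to look and compute and a tool call to move; the robot and the scene stay as the last step left them, time stands still between calls to the robot, and variables do not carry over. Pictures are saved under pics/ and viewed, about 8 in all and at most 12, crops included, and the job is handed in when it is done.

Besides the shell and the picture viewer there is one more tool, called after "Emit:" by a JSON object that holds its "method" and its "body". move_arm: Moves the arm, as the interface text tells. Its arguments: {"type":"object","properties":{"increments":{"type":"array","items":{"type":"array","items":{"type":"number"}}}},"required":["increments"]}

```bash
mkdir -p pics; cat > h.py <<'E'
import numpy as np, cv2
from scipy.spatial.transform import Rotation as R
from workcell import r
def ray(p,u,v):
    K=np.array(p["camera_matrix"]);x=(u-K[0,2])/K[0,0];y=(v-K[1,2])/K[1,1]
    if p.get('fish'):
        t=np.hypot(x,y);s=np.sin(t)/max(t,1e-9);d=np.array([x*s,-y*s,-np.cos(t)])
    else: d=np.array([x,-y,-1.])
    rot=np.array(p["rotation"]); 
    M=rot if rot.shape==(3,3) else R.from_rotvec(rot).as_matrix()
    return np.array(p["position"]),M@d
def onz(p,u,v,z):
    o,d=ray(p,u,v);return o+d*(z-o[2])/d[2]
def cam(n):
    p=r.read_camera(n); q=p
    if n=='wrist': q['fish']=True
    return q
E
python3 - <<'E'
from h import *
print(r.sense())
for n in ('scene','top'):
    p=cam(n); cv2.imwrite(f'pics/{n}0.png',p['img']); print(n,p['camera_matrix'],p['position'],p['rotation'],p.keys())
    for q in ('cover','nut1','pot','spare_nut'):
        for a in r.regions_of(p,q)[:7]:
            b=a['bbox'];print(q,round(a['p'],2),np.round(b),np.round(onz(p,b[0],b[1],.107 if q=='nut1' else .1),3))
E
```

```text
{'time': 0.0, 'joint_positions': array([ 1.23448644e+00,  3.07544595e-01,  1.50765260e+00, -8.70135307e-06,
        1.32840233e+00, -7.34849487e-02]), 'joint_vel': array([-0.00044377, -0.00137191, -0.00125214,  0.00129159, -0.00042929,
       -0.00053277]), 'joint_torque': array([ 1.36207476e-03, -4.57570660e+01, -2.51912552e+01, -3.96684243e-05,
        1.34827165e-02, -1.47422298e-05]), 'eef_pos': array([0.14918097, 0.55459771, 0.23040515]), 'eef_rot': array([ 0.2047762 ,  1.56133201, -0.20787281]), 'ft_force': array([0.35795417, 0.7542928 , 0.15724466]), 'torque': array([-0.01049235,  0.00483839,  0.00985229]), 'width': 0.08531490407366926}
scene [[575.81752188   0.         332.26727706]
 [  0.         575.81752188 243.56374706]
 [  0.           0.           1.        ]] [0.84935782 0.50099965 1.14471868] [0.182148   0.65126084 2.5298298 ] dict_keys(['img', 'camera_matrix', 'position', 'rotation', 'shot'])
cover 0.91 [386. 179.  93.  82.] [ 0.365 -0.07   0.1  ]
cover 0.81 [356. 282. 111.  97.] [0.557 0.106 0.1  ]
cover 0.66 [245. 250.  76.  68.] [ 0.713 -0.071  0.1  ]
nut1 0.92 [3
[... 411 characters left out ...]
.         500.57998961 244.04772906]
 [  0.           0.           1.        ]] [0.42673876 0.00211306 1.35731571] [ 0.07088376 -0.06205136 -1.56657495] dict_keys(['img', 'camera_matrix', 'position', 'rotation', 'shot'])
cover 0.95 [289. 238.  82.  75.] [0.55  0.087 0.1  ]
cover 0.94 [372. 332. 106. 110.] [ 0.315 -0.12   0.1  ]
cover 0.9 [372. 187.  56.  56.] [ 0.68  -0.121  0.1  ]
nut1 0.73 [317. 248.  13.  26.] [0.522 0.016 0.107]
nut1 0.63 [273. 264.  17.  22.] [0.484 0.128 0.107]
nut1 0.63 [258. 218.  16.  22.] [0.598 0.165 0.107]
nut1 0.53 [304. 203.  18.  24.] [0.636 0.049 0.107]
pot 0.93 [291. 236.  95.  88.] [0.554 0.083 0.1  ]
spare_nut 0.57 [287. 306.  17.  18.] [0.378 0.091 0.1  ]
```

```bash
python3 - <<'E'
import cv2,numpy as np
a=cv2.imread('pics/top0.png');b=cv2.imread('pics/scene0.png')
c=np.hstack([cv2.resize(a[160:330,200:370],(400,400)),cv2.resize(b[200:350,280:430],(400,400))])
d=np.hstack([cv2.resize(a,(400,200*3//2)),cv2.resize(b,(400,300))])
cv2.imwrite('pics/v1.png',cv2.resize(np.vstack([c,d]),(680,595)))
E
```

```text
(no output)
```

View pics/v1.png

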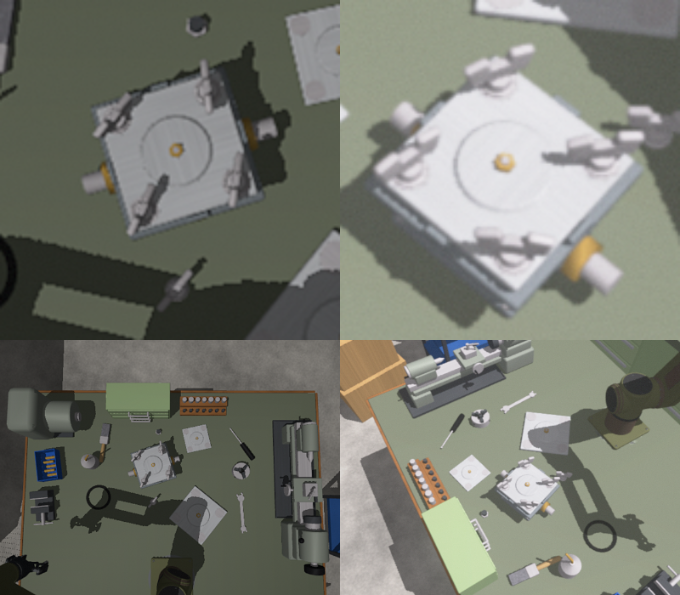

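```bash
cat >> h.py <<'E'
def T():
    s=r.sense(); return s,np.array(s['eef_pos']),R.from_rotvec(s['eef_rot'])
def goto(pos,ang):
    """ang: world angle (rad) of wing direction = tool z axis (mod pi); prints increments for both options"""
    s,p,q=T(); j=s['joint_positions']
    print('pos',np.round(p,4),'j6',round(j[5],3),'shift mm',np.round(q.inv().apply(np.array(pos)-p)*1e3,1))
    for a in (ang,ang+np.pi):
        x=np.array([0,0,-1.]);z=np.array([np.cos(a),np.sin(a),0]);y=np.cross(z,x)
        w=(q.inv()*R.from_matrix(np.c_[x,y,z])).as_rotvec(degrees=True); print(' turn',np.round(w,1))
E
python3 - <<'E'
from h import *
from itertools import product
c=np.array([.56,.089]);yw=.327
for n in ('top','scene'):
    p=cam(n)
    for a in r.regions_of(p,'nut1')[:8]:
        v,u=np.nonzero(a['mask'])
        P=np.array([onz(p,x,y,.135)[:2] for x,y in zip(u,v)])
        m=P.mean(0);w,V=np.linalg.eigh(np.cov(P.T));d=V[:,1]
        print(n,round(a['p'],2),len(u),np.round(m,3),'ang',round(np.degrees(np.arctan2(d[1],d[0]))%180),np.round(np.sqrt(w),4))
s,p,q=T();print(q.as_matrix().round(2))
p=cam('wrist');print(p['camera_matrix'],np.array(p['position'])-s['eef_pos'],(q.inv()).apply(np.array(p['position'])-s['eef_pos']))
goto([.49,.09,.32],.327)
E
```

```text
top 0.72 199 [0.477 0.128] ang 156 [0.0068 0.0153]
top 0.7 189 [0.629 0.05 ] ang 8 [0.0066 0.016 ]
top 0.69 165 [0.515 0.014] ang 172 [0.0063 0.0136]
top 0.49 230 [0.593 0.162] ang 144 [0.0073 0.0166]
top 0.27 674 [0.402 0.339] ang 108 [0.0357 0.036 ]
scene 0.84 452 [0.48  0.132] ang 164 [0.0104 0.0174]
scene 0.82 337 [0.627 0.054] ang 18 [0.0082 0.0167]
scene 0.76 444 [0.595 0.167] ang 141 [0.0095 0.0168]
scene 0.62 344 [0.516 0.018] ang 4 [0.01   0.0169]
[[ 0.    0.26  0.97]
 [ 0.    0.97 -0.26]
 [-1.    0.    0.  ]]
[[371.64829954   0.         318.79828715]
 [  0.         371.64829954 233.21824813]
 [  0.           0.           1.        ]] [-0.0721013   0.01850859  0.1417239 ] [-0.1417261  -0.00084221 -0.07443006]
pos [0.1494 0.5553 0.2313] j6 -0.073 shift mm [ -88.7 -360.8  449.8]
 turn [-33.8   0.   -0. ]
 turn [146.2  -0.   -0. ]
```

```bash
python3 - <<'E'
from h import *
goto([.58,.07,.27],np.radians(-22))
E
```

```text
pos [0.1494 0.5553 0.2313] j6 -0.073 shift mm [ -38.7 -356.7  541.9]
 turn [ 6.9 -0.  -0. ]
 turn [-173.1    0.    -0. ]
```

Emit:
{"method": "move_arm", "body": {"increments": [[0.06,-0.045,0,0,0,0,0],[0.06,-0.04,-0.357,0.542,7,0,0],[0.06,-0.04,-0.357,0.542,7,0,0],[0.06,-0.04,-0.357,0.542,7,0,0],[0.06,-0.04,-0.357,0.542,7,0,0],[0.06,-0.04,-0.357,0.542,7,0,0],[0.06,-0.04,-0.357,0.542,7,0,0],[0.06,-0.04,-0.357,0.542,7,0,0]]}}

```text
time: 1.55
eef_pos: [0.3827, 0.2918, 0.274]
eef_rot: [0.302, 1.549, -0.301]
ft_force: [1.6, 1.0, 0.1]
width: 0.06
```

```bash
python3 - <<'E'
from h import *
goto([.58,.07,.27],np.radians(-22))
E
```

```text
pos [0.3827 0.2918 0.274 ] j6 -0.622 shift mm [   4.  -131.6  266.2]
 turn [-0.   0.  -0.1]
 turn [ 1.8e+02 -1.0e-01 -0.0e+00]
```

Emit:
{"method": "move_arm", "body": {"increments": [[0.06,0.004,-0.132,0.266,0,0,0],[0.06,0.004,-0.132,0.266,0,0,0],[0.06,0.004,-0.132,0.266,0,0,0],[0.06,0.004,-0.132,0.266,0,0,0],[0.06,0.004,-0.132,0.266,0,0,0],[0.06,0.004,-0.132,0.266,0,0,0],[0.06,0.004,-0.132,0.266,0,0,0]]}}

```text
time: 2.25
eef_pos: [0.584, 0.0646, 0.2695]
eef_rot: [0.305, 1.545, -0.307]
ft_force: [-0.6, 1.7, 0.2]
width: 0.0601
```

```bash
python3 - <<'E'
from h import *
p=cam('wrist');s,pp,q=T();print(pp,s['joint_positions'].round(2))
cv2.imwrite('pics/w1.png',p['img']);print(p['position'],p['rotation'])
for a in r.regions_of(p,'nut1')[:8]:
    v,u=np.nonzero(a['mask']);o=[round(a['p'],2),np.round(a['bbox'])]
    for z in (.107,.154):
        P=np.array([onz(p,x,y,z)[:2] for x,y in zip(u,v)])
        m=P.mean(0);w,V=np.linalg.eigh(np.cov(P.T));d=V[:,1]
        o+=[np.round(m,4),round(np.degrees(np.arctan2(d[1],d[0]))%180)]
    print(*o)
E
```

```text
[0.5816089  0.067008   0.26941023] [ 0.04  0.29  1.43  0.    1.42 -1.14]
[0.51442874 0.09226605 0.41092099] [-0.26091382 -0.17506724  1.17056357]
0.94 [325. 281.  48.  78.] [0.64   0.0479] 0 [0.6206 0.0548] 0
0.74 [442. 186.  54.  87.] [0.5993 0.1688] 144 [0.5862 0.1569] 144
0.72 [344.  61.  38.  92.] [0.4747 0.1315] 155 [0.4809 0.1254] 155
0.68 [331. 168. 259. 256.] [0.5513 0.0896] 163 [0.5456 0.09  ] 163
0.61 [228. 167.  51.  91.] [0.5156 0.0088] 172 [0.5154 0.0217] 172
0.24 [ 11. 186.  21.  50.] [ 0.4254 -0.2347] 3 [ 0.4392 -0.1841] 3
```

View pics/w1.png

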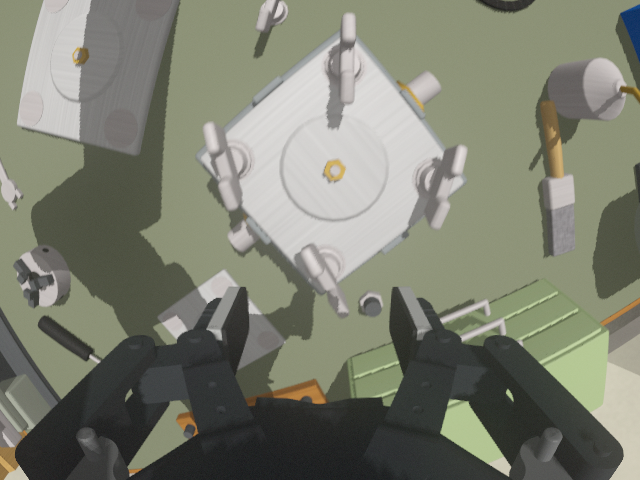

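```bash
python3 - <<'E'
from h import *
p=cam('wrist')
W={1:((348,18),(347,98)),2:((210,128),(229,205)),3:((306,250),(342,310)),4:((459,150),(436,222))}
c=onz(p,335,171,.119)[:2];print('plug',c)
A=[]
for k,(a,b) in W.items():
    a=onz(p,*a,.152);b=onz(p,*b,.152);d=(a-b)[:2];m=(a+b)[:2]/2;A.append(m)
    print(k,m.round(4),'len',np.linalg.norm(d).round(4),'ang',round(np.degrees(np.arctan2(d[1],d[0]))%180,1))
A=np.array(A);c=A.mean(0);S=np.array([[-1,1],[-1,-1],[1,-1],[1,1]])*.06
X=A-c;yw=np.arctan2((S[:,0]*X[:,1]-S[:,1]*X[:,0]).sum(),(S*X).sum());print('centre',c,'yaw',yw)
M=R.from_euler('z',yw).as_matrix()[:2,:2];print((c+S@M.T).round(4))
print(T()[1])
E
```

```text
plug [0.54968658 0.09404603]
1 [0.4742 0.1324] len 0.058 ang 157.0
2 [0.5103 0.0195] len 0.0575 ang 169.5
3 [0.6201 0.0562] len 0.0575 ang 6.6
4 [0.5857 0.1678] len 0.0563 ang 143.0
centre [0.54756331 0.09394927] yaw 0.30963108334761325
[[0.4721 0.1328]
 [0.5087 0.0185]
 [0.623  0.0551]
 [0.5864 0.1694]]
[0.579255   0.06960052 0.26958599]
```

```bash
python3 - <<'E'
from h import *
goto([.476,.1295,.18],np.radians(-23.5))
E
```

```text
pos [0.5793 0.0696 0.2696] j6 -1.139 shift mm [  89.7   16.6 -118.1]
 turn [ 1.4 -0.1 -0.1]
 turn [-1.786e+02  1.000e-01 -1.000e-01]
```

Emit:
{"method": "move_arm", "body": {"increments": [[0.06,0,0.0166,-0.118,1.4,0,0],[0.06,0.03,0.0166,-0.118,1.4,0,0],[0.06,0.07,0.0166,-0.118,1.4,0,0],[0.06,0.09,0.0166,-0.118,1.4,0,0],[0.06,0.09,0.0166,-0.118,1.4,0,0],[0.06,0.09,0.0166,-0.118,1.4,0,0]]}}

```text
time: 3.0
eef_pos: [0.4758, 0.1305, 0.1804]
eef_rot: [0.321, 1.547, -0.319]
ft_force: [-0.2, -0.1, -0.2]
width: 0.06
```

```bash
python3 - <<'E'
from h import *
cam('wrist');p=cam('wrist');s,pp,q=T();print(pp,s['joint_positions'].round(2),s['torque'],s['ft_force'])
cv2.imwrite('pics/w2.png',p['img'])
# expected axis projections of nut1 for reference
def proj(P):
    M=R.from_rotvec(p['rotation']).as_matrix();d=M.T@(np.array(P)-p['position']);K=p['camera_matrix']
    t=np.arctan2(np.hypot(d[0],d[1]),-d[2]);n=np.hypot(d[0],d[1]);return (K[0][2]+K[0][0]*t*d[0]/n,K[1][2]-K[0][0]*t*d[1]/n)
for z in (.107,.12,.15,.18): print(z,np.round(proj([*pp[:2],z])))
E
```

```text
[0.47787559 0.13011212 0.18157309] [ 0.18  0.24  1.74  0.    1.15 -0.98] [0.05045738 0.01494643 0.01830627] [0.31890282 0.34406264 0.66259858]
0.107 [320. 249.]
0.12 [320. 256.]
0.15 [321. 277.]
0.18 [321. 304.]
```

View pics/w2.png

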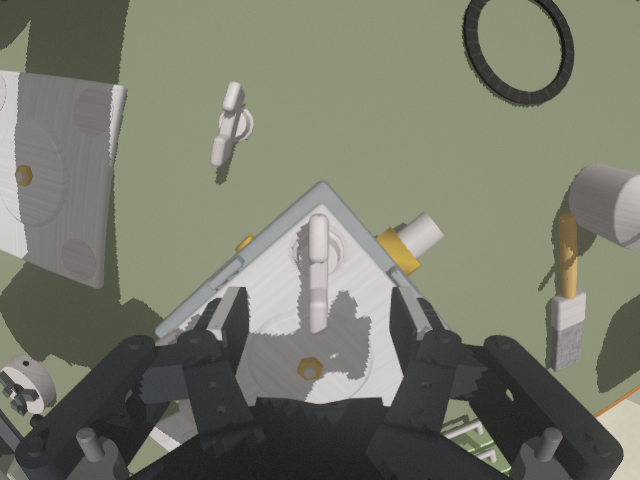

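Emit:
{"method": "move_arm", "body": {"increments": [[0.05,0.03,0,0,0,0,0],[0.05,0.058,0,0,0,0,0],[0.05,0.062,0,0,0,0,0],[0.05,0.062,0,0,0,0,0],[0.005,0.062,0,0,0,0,0],[0.005,0.062,0,0,0,0,0],[0.005,0.062,0,0,0,0,0],[0.005,0.062,0,0,0,0,0]]}}

```text
time: 3.9
eef_pos: [0.4788, 0.1294, 0.121]
eef_rot: [0.322, 1.542, -0.32]
ft_force: [-0.7, -4.4, 6.5]
width: 0.0086
```

```bash
cat > s.py <<'E'
from h import *
s,p,q=T();z=q.as_matrix()[:,2]
print('t',round(s['time'],2),'p',p.round(4),'yaw',round(np.degrees(np.arctan2(z[1],z[0])),1),'j6',s['joint_positions'][5].round(3),'jt6',s['joint_torque'][5].round(3),'F',s['ft_force'].round(2),'M',s['torque'].round(3),'w',round(s['width'],4),'dn',q.as_matrix()[:,0].round(3))
E
python3 s.py
```

```text
t 3.9 p [0.4788 0.1294 0.121 ] yaw -23.5 j6 -0.982 jt6 -0.136 F [-0.69 -4.38  6.54] M [-0.607  0.167 -0.123] w 0.0086 dn [ 0.005  0.001 -1.   ]
```

Emit:
{"method": "move_arm", "body": {"increments": [[0.005,0.0001,0,0,8.5,0,0],[0.005,0.0002,0,0,17,0,0],[0.005,0.0003,0,0,25.5,0,0],[0.005,0.0004,0,0,34,0,0],[0.005,0.0005,0,0,42.5,0,0],[0.005,0.0006,0,0,51,0,0],[0.005,0.0007,0,0,59.5,0,0],[0.005,0.0008,0,0,68,0,0]]}}

```text
time: 4.7
eef_pos: [0.4804, 0.1302, 0.1206]
eef_rot: [1.237, 1.19, -1.225]
ft_force: [3.7, 3.5, -6.3]
width: 0.0089
```

```bash
python3 s.py
```

```text
t 4.7 p [0.4804 0.1302 0.1206] yaw -91.8 j6 0.21 jt6 -1.352 F [ 3.7   3.51 -6.33] M [ 0.245 -0.534  0.161] w 0.0089 dn [ 0.009  0.002 -1.   ]
```

Emit:
{"method": "move_arm", "body": {"increments": [[0.005,0.0001,0,0,8.5,0,0],[0.005,0.0002,0,0,17,0,0],[0.005,0.0003,0,0,25.5,0,0],[0.005,0.0004,0,0,34,0,0],[0.005,0.0005,0,0,42.5,0,0],[0.005,0.0006,0,0,50,0,0]]}}

```text
time: 5.3
eef_pos: [0.4817, 0.1296, 0.1202]
eef_rot: [1.849, 0.629, -1.828]
ft_force: [3.9, -2.6, -5.7]
width: 0.0086
```

```bash
python3 s.py
```

```text
t 5.3 p [0.4817 0.1296 0.1202] yaw -142.0 j6 1.088 jt6 -1.02 F [ 3.85 -2.6  -5.67] M [-0.608 -0.324  0.192] w 0.0086 dn [ 0.011  0.    -1.   ]
```

Emit:
{"method": "move_arm", "body": {"increments": [[0.005,0.0001,0,0,8,0,0],[0.005,0.0002,0,0,12,0,0]]}}

```text
time: 5.5
eef_pos: [0.4819, 0.1292, 0.12]
eef_rot: [1.982, 0.448, -1.96]
ft_force: [2.7, -1.0, -3.5]
width: 0.0085
```

```bash
python3 s.py
```

```text
t 5.5 p [0.4819 0.1292 0.12  ] yaw -154.2 j6 1.302 jt6 -0.055 F [ 2.71 -1.05 -3.49] M [-0.302  0.117  0.219] w 0.0085 dn [ 0.011 -0.    -1.   ]
```

Emit:
{"method": "move_arm", "body": {"increments": [[0.005,0.0001,0,0,7,0,0],[0.005,0.0002,0,0,14,0,0]]}}

```text
time: 5.7
eef_pos: [0.4821, 0.1283, 0.1199]
eef_rot: [2.125, 0.211, -2.101]
ft_force: [2.4, -4.0, -3.2]
width: 0.0088
```

```bash
python3 s.py
```

```text
t 5.7 p [0.4821 0.1283 0.1199] yaw -168.4 j6 1.55 jt6 -0.528 F [ 2.35 -4.01 -3.21] M [-0.663  0.084  0.727] w 0.0088 dn [ 0.012 -0.003 -1.   ]
```

Emit:
{"method": "move_arm", "body": {"increments": [[0.005,0,0,0,0,0,0]]}}

```text
time: 5.8
eef_pos: [0.482, 0.1282, 0.1199]
eef_rot: [2.125, 0.211, -2.101]
ft_force: [1.4, 0.5, -5.4]
width: 0.0089
```

```bash
python3 s.py
```

```text
t 5.8 p [0.482  0.1282 0.1199] yaw -168.4 j6 1.55 jt6 0.994 F [ 1.44  0.48 -5.36] M [0.335 0.197 0.209] w 0.0089 dn [ 0.011 -0.003 -1.   ]
```

Emit:
{"method": "move_arm", "body": {"increments": [[0.005,0,0,0,4,0,0],[0.005,0.0001,0,0,4,0,0]]}}

```text
time: 6.0
eef_pos: [0.4821, 0.128, 0.1199]
eef_rot: [2.161, 0.142, -2.137]
ft_force: [2.1, -1.7, -3.2]
width: 0.0087
```

```bash
python3 s.py
```

```text
t 6.0 p [0.4821 0.128  0.1199] yaw -172.2 j6 1.617 jt6 1.0 F [ 2.13 -1.7  -3.18] M [-0.161  0.161  0.622] w 0.0087 dn [ 0.012 -0.003 -1.   ]
```

Emit:
{"method": "move_arm", "body": {"increments": [[0.005,0,0,0,2,0,0],[0.005,0,0,0,2,0,0],[0.005,0,0,0,2,0,0]]}}

```text
time: 6.3
eef_pos: [0.4821, 0.1279, 0.1199]
eef_rot: [2.178, 0.109, -2.153]
ft_force: [0.7, -1.2, -3.9]
width: 0.0089
```

```bash
python3 s.py; python3 -c "
from h import *
for i in range(4): cam('top'); print(r.sense()['torque'].round(3))"
```

```text
t 6.3 p [0.4821 0.1279 0.1199] yaw -174.0 j6 1.649 jt6 0.768 F [ 0.73 -1.23 -3.94] M [-0.22   0.14   0.731] w 0.0089 dn [ 0.012 -0.004 -1.   ]
[-0.16   0.155  0.793]
[-0.162  0.146  0.765]
[-0.196  0.136  0.784]
[-0.207  0.11   0.834]
```

Emit:
{"method": "move_arm", "body": {"increments": [[0.05,0,0,0,0,0,0],[0.05,0,0,0,0,0,0],[0.05,0,0,0,0,0,0],[0.05,-0.04,0,0,0,0,0],[0.05,-0.08,0,0,0,0,0],[0.05,-0.08,0,0,0,0,0]]}}

```text
time: 7.1
eef_pos: [0.4852, 0.1292, 0.2054]
eef_rot: [2.193, 0.108, -2.143]
ft_force: [0.9, 0.3, 0.3]
width: 0.0501
```

```bash
python3 s.py; python3 -c "
from h import *
goto([.629,.052,.18],np.radians(7))"
```

```text
t 7.1 p [0.4852 0.1292 0.2054] yaw -174.1 j6 1.65 jt6 -0.005 F [0.92 0.27 0.28] M [-0.012 -0.026  0.019] w 0.0501 dn [ 0.023 -0.001 -1.   ]
pos [0.4852 0.1292 0.2054] j6 1.65 shift mm [  28.8   91.3 -134.6]
 turn [178.8  -0.3   2. ]
 turn [-1.2 -1.3 -0.2]
```

Emit:
{"method": "move_arm", "body": {"increments": [[0.05,0,0.046,-0.067,-8.5,0,0],[0.05,0,0.0913,-0.1346,-17,0,0],[0.05,0,0.0913,-0.1346,-25.5,0,0],[0.05,0,0.0913,-0.1346,-34,0,0],[0.05,0,0.0913,-0.1346,-42.5,0,0],[0.05,0,0.0913,-0.1346,-51,0,0],[0.05,0,0.0913,-0.1346,-59.5,0,0],[0.05,0,0.0913,-0.1346,-68,0,0]]}}

```text
time: 7.9
eef_pos: [0.6281, 0.052, 0.208]
eef_rot: [1.422, 1.051, -1.391]
ft_force: [-0.3, 0.2, 0.3]
width: 0.0505
```

```bash
python3 s.py; python3 -c "
from h import *
goto([.629,.052,.18],np.radians(7))"
```

```text
t 7.9 p [0.6281 0.052  0.208 ] yaw -105.8 j6 0.293 jt6 1.551 F [-0.28  0.21  0.34] M [ 0.005  0.037 -0.002] w 0.0505 dn [ 0.022 -0.001 -1.   ]
pos [0.6281 0.052  0.208 ] j6 0.293 shift mm [28.   0.3 -0.1]
 turn [-112.8    1.    -1.1]
 turn [67.2 -1.  -0.9]
```

Emit:
{"method": "move_arm", "body": {"increments": [[0.05,0,0,0,-112.8,1,-1.1],[0.05,0.028,0,0,-112.8,1,-1.1],[0.05,0.028,0,0,-112.8,1,-1.1],[0.05,0.028,0,0,-112.8,1,-1.1],[0.05,0.028,0,0,-112.8,1,-1.1],[0.05,0.028,0,0,-112.8,1,-1.1],[0.05,0.028,0,0,-112.8,1,-1.1],[0.05,0.028,0,0,-112.8,1,-1.1]]}}

```text
time: 8.7
eef_pos: [0.6284, 0.0521, 0.1794]
eef_rot: [0.513, 1.505, -0.5]
ft_force: [-0.5, -0.1, -0.2]
width: 0.0501
```

```bash
python3 -c "
from h import *
goto([.629,.052,.18],np.radians(7))"
```

```text
pos [0.6284 0.0521 0.1794] j6 -0.913 shift mm [-0.6  0.2  0.6]
 turn [-44.1   0.4  -0.5]
 turn [135.9  -0.6  -0.5]
```

Emit:
{"method": "move_arm", "body": {"increments": [[0.05,0,0,0,-44.1,0.4,-0.5],[0.05,0,0,0,-44.1,0.4,-0.5],[0.05,0,0,0,-44.1,0.4,-0.5],[0.05,0,0,0,-44.1,0.4,-0.5],[0.05,0,0,0,-44.1,0.4,-0.5],[0.05,0,0,0,-44.1,0.4,-0.5],[0.05,0,0,0,-44.1,0.4,-0.5]]}}

```text
time: 9.4
eef_pos: [0.6282, 0.0523, 0.179]
eef_rot: [-0.095, 1.57, 0.094]
ft_force: [0.5, -0.4, -0.2]
width: 0.0497
```

```bash
cat > look.py <<'E'
from h import *
import sys
cam('wrist');p=cam('wrist');s,pp,q=T()
cv2.imwrite(sys.argv[1],p['img'])
def proj(P):
    M=R.from_rotvec(p['rotation']).as_matrix();d=M.T@(np.array(P)-p['position']);K=p['camera_matrix']
    t=np.arctan2(np.hypot(d[0],d[1]),-d[2]);n=np.hypot(d[0],d[1]);return np.array((K[0][2]+K[0][0]*t*d[0]/n,K[1][2]-K[0][0]*t*d[1]/n))
dn=q.as_matrix()[:,0]
for z in (.11,.154): print(z,np.round(proj(pp+dn*(pp[2]-z))))
E
python3 s.py; python3 look.py pics/w3.png
```

```text
t 9.4 p [0.6282 0.0523 0.179 ] yaw 6.9 j6 -1.675 jt6 -0.24 F [ 0.46 -0.38 -0.2 ] M [ 0.021 -0.002  0.007] w 0.0497 dn [-0.001 -0.    -1.   ]
0.11 [319. 251.]
0.154 [319. 281.]
```

View pics/w3.png

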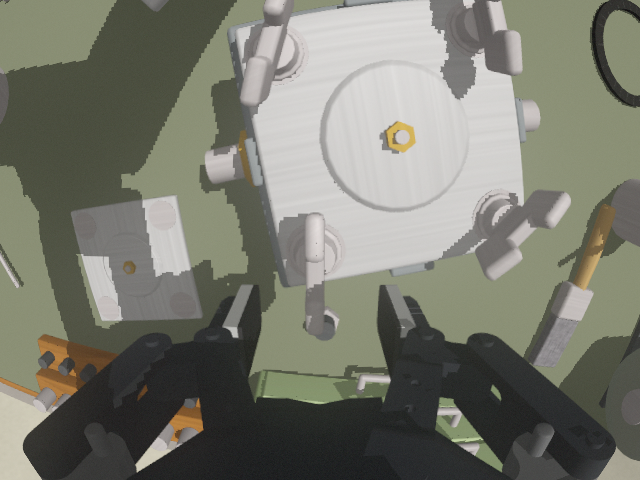

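Emit:
{"method": "move_arm", "body": {"increments": [[0.05,0.02,-0.0015,-0.001,-3.5,0,0],[0.05,0.05,-0.0015,-0.001,-3.5,0,0],[0.05,0.059,-0.0015,-0.001,-3.5,0,0],[0.05,0.059,-0.0015,-0.001,-3.5,0,0],[0.005,0.059,-0.0015,-0.001,-3.5,0,0],[0.005,0.059,-0.0015,-0.001,-3.5,0,0],[0.005,0.059,-0.0015,-0.001,-3.5,0,0],[0.005,0.059,-0.0015,-0.001,-3.5,0,0]]}}

```text
time: 10.3
eef_pos: [0.6288, 0.05, 0.1218]
eef_rot: [-0.144, 1.564, 0.141]
ft_force: [0.8, -3.2, 4.3]
width: 0.0087
```

```bash
python3 s.py
```

```text
t 10.3 p [0.6288 0.05   0.1218] yaw 10.4 j6 -1.738 jt6 0.026 F [ 0.75 -3.22  4.29] M [-0.44  -0.127 -0.002] w 0.0087 dn [ 0.003 -0.001 -1.   ]
```

Gripped with low forces. Turn.

Emit:
{"method": "move_arm", "body": {"increments": [[0.005,0.0001,0,0,8.5,0,0],[0.005,0.0002,0,0,17,0,0],[0.005,0.0003,0,0,25.5,0,0],[0.005,0.0004,0,0,34,0,0],[0.005,0.0005,0,0,42.5,0,0],[0.005,0.0006,0,0,51,0,0],[0.005,0.0007,0,0,59.5,0,0],[0.005,0.0008,0,0,68,0,0]]}}

```text
time: 11.1
eef_pos: [0.6298, 0.0519, 0.1212]
eef_rot: [0.791, 1.42, -0.785]
ft_force: [2.7, 4.3, -2.7]
width: 0.0088
```

```bash
python3 s.py
```

```text
t 11.1 p [0.6298 0.0519 0.1212] yaw -58.0 j6 -0.546 jt6 -1.348 F [ 2.72  4.29 -2.73] M [ 0.713 -0.387  0.237] w 0.0088 dn [ 0.005  0.002 -1.   ]
```

Emit:
{"method": "move_arm", "body": {"increments": [[0.005,0.0001,0,0,8.5,0,0],[0.005,0.0002,0,0,17,0,0],[0.005,0.0003,0,0,25.5,0,0],[0.005,0.0004,0,0,34,0,0],[0.005,0.0005,0,0,42.5,0,0],[0.005,0.0006,0,0,50,0,0],[0.005,0.0006,0,0,50,0,0]]}}

```text
time: 11.8
eef_pos: [0.6314, 0.0522, 0.1208]
eef_rot: [1.443, 1.041, -1.429]
ft_force: [5.3, 0.7, -4.1]
width: 0.0086
```

```bash
python3 s.py
```

```text
t 11.8 p [0.6314 0.0522 0.1208] yaw -108.0 j6 0.328 jt6 0.67 F [ 5.31  0.75 -4.15] M [-0.024 -0.642 -0.122] w 0.0086 dn [ 0.008  0.002 -1.   ]
```

Emit:
{"method": "move_arm", "body": {"increments": [[0.005,0.0001,0,0,7,0,0],[0.005,0.0001,0,0,14,0,0],[0.005,0.0001,0,0,14,0,0]]}}

```text
time: 12.1
eef_pos: [0.6319, 0.0521, 0.1207]
eef_rot: [1.613, 0.89, -1.597]
ft_force: [3.9, -1.3, -3.8]
width: 0.0088
```

```bash
python3 s.py
```

```text
t 12.1 p [0.6319 0.0521 0.1207] yaw -121.9 j6 0.57 jt6 0.578 F [ 3.89 -1.27 -3.85] M [-0.279 -0.363 -0.163] w 0.0088 dn [ 0.009  0.002 -1.   ]
```

Emit:
{"method": "move_arm", "body": {"increments": [[0.005,0.0001,0,0,6,0,0],[0.005,0.0001,0,0,9,0,0],[0.005,0.0001,0,0,11,0,0],[0.005,0.0001,0,0,12.5,0,0]]}}

```text
time: 12.5
eef_pos: [0.6323, 0.0518, 0.1206]
eef_rot: [1.758, 0.737, -1.741]
ft_force: [3.8, -0.2, -4.3]
width: 0.009
```

```bash
python3 s.py
```

```text
t 12.5 p [0.6323 0.0518 0.1206] yaw -134.2 j6 0.785 jt6 0.024 F [ 3.85 -0.19 -4.29] M [-0.471 -0.382  0.252] w 0.009 dn [ 0.009  0.001 -1.   ]
```

Emit:
{"method": "move_arm", "body": {"increments": [[0.005,0.0001,0,0,4,0,0],[0.005,0.0001,0,0,7,0,0],[0.005,0.0001,0,0,9,0,0],[0.005,0.0001,0,0,10,0,0]]}}

```text
time: 12.9
eef_pos: [0.6325, 0.0515, 0.1205]
eef_rot: [1.871, 0.602, -1.852]
ft_force: [3.7, -2.1, -4.3]
width: 0.0091
```

```bash
python3 s.py
```

```text
t 12.9 p [0.6325 0.0515 0.1205] yaw -144.1 j6 0.957 jt6 0.186 F [ 3.69 -2.14 -4.31] M [-0.421 -0.352  0.207] w 0.0091 dn [ 0.01   0.001 -1.   ]
```

Emit:
{"method": "move_arm", "body": {"increments": [[0.005,0.0001,0,0,4,0,0],[0.005,0.0001,0,0,7,0,0],[0.005,0.0001,0,0,9,0,0],[0.005,0.0001,0,0,10,0,0]]}}

```text
time: 13.3
eef_pos: [0.6327, 0.0512, 0.1204]
eef_rot: [1.979, 0.453, -1.959]
ft_force: [3.2, -2.0, -3.9]
width: 0.0086
```

```bash
python3 s.py
```

```text
t 13.3 p [0.6327 0.0512 0.1204] yaw -154.0 j6 1.131 jt6 0.196 F [ 3.24 -1.99 -3.88] M [-0.457 -0.319  0.28 ] w 0.0086 dn [ 0.01   0.001 -1.   ]
```

Emit:
{"method": "move_arm", "body": {"increments": [[0.005,0.0001,0,0,4,0,0],[0.005,0.0001,0,0,6,0,0],[0.005,0.0001,0,0,8,0,0],[0.005,0.0001,0,0,9,0,0]]}}

```text
time: 13.7
eef_pos: [0.6328, 0.0509, 0.1203]
eef_rot: [2.071, 0.307, -2.05]
ft_force: [4.2, -2.3, -3.5]
width: 0.0087
```

```bash
python3 s.py
```

```text
t 13.7 p [0.6328 0.0509 0.1203] yaw -163.0 j6 1.287 jt6 0.247 F [ 4.15 -2.3  -3.5 ] M [-0.429 -0.266  0.316] w 0.0087 dn [ 0.01 -0.   -1.  ]
```

Emit:
{"method": "move_arm", "body": {"increments": [[0.005,0.0001,0,0,4,0,0],[0.005,0.0001,0,0,6,0,0],[0.005,0.0001,0,0,8,0,0],[0.005,0.0001,0,0,9,0,0]]}}

```text
time: 14.1
eef_pos: [0.6329, 0.0502, 0.1203]
eef_rot: [2.158, 0.15, -2.136]
ft_force: [2.4, -3.7, -3.1]
width: 0.0089
```

```bash
python3 s.py
```

```text
t 14.1 p [0.6329 0.0502 0.1203] yaw -171.9 j6 1.443 jt6 0.564 F [ 2.4  -3.68 -3.08] M [-0.532 -0.302  0.65 ] w 0.0089 dn [ 0.01  -0.001 -1.   ]
```

Emit:
{"method": "move_arm", "body": {"increments": [[0.005,0,0,0,1.5,0,0],[0.005,0,0,0,2.5,0,0],[0.005,0,0,0,3,0,0]]}}

```text
time: 14.4
eef_pos: [0.6329, 0.0499, 0.1203]
eef_rot: [2.186, 0.095, -2.163]
ft_force: [3.5, -3.5, -2.9]
width: 0.009
```

```bash
python3 s.py
```

```text
t 14.4 p [0.6329 0.0499 0.1203] yaw -174.9 j6 1.495 jt6 0.708 F [ 3.45 -3.5  -2.94] M [-0.385 -0.248  0.769] w 0.009 dn [ 0.01  -0.002 -1.   ]
```

Emit:
{"method": "move_arm", "body": {"increments": [[0.05,0,0,0,0,0,0],[0.05,0,0,0,0,0,0],[0.05,0,0,0,0,0,0],[0.05,-0.04,0,0,0,0,0],[0.05,-0.08,0,0,0,0,0],[0.05,-0.08,0,0,0,0,0]]}}

```text
time: 15.0
eef_pos: [0.6358, 0.0506, 0.2069]
eef_rot: [2.199, 0.095, -2.151]
ft_force: [1.0, -0.0, -0.3]
width: 0.0501
```

```bash
python3 -c "
from h import *
goto([.516,.014,.2],np.radians(-9))"
```

```text
pos [0.6358 0.0506 0.2069] j6 1.496 shift mm [  4.3  25.7 122.7]
 turn [-165.9    0.    -1.8]
 turn [14.1 -1.3 -0. ]
```

Emit:
{"method": "move_arm", "body": {"increments": [[0.05,0,0.0257,0.1227,-165.9,0,-1.8],[0.05,0,0.0257,0.1227,-165.9,0,-1.8],[0.05,0,0.0257,0.1227,-165.9,0,-1.8],[0.05,0,0.0257,0.1227,-165.9,0,-1.8],[0.05,0,0.0257,0.1227,-165.9,0,-1.8],[0.05,0,0.0257,0.1227,-165.9,0,-1.8],[0.05,0,0.0257,0.1227,-165.9,0,-1.8],[0.05,0,0.0257,0.1227,-165.9,0,-1.8]]}}

```text
time: 15.8
eef_pos: [0.5153, 0.0144, 0.2041]
eef_rot: [1.415, 1.065, -1.402]
ft_force: [-0.9, -0.0, 0.3]
width: 0.0499
```

```bash
python3 -c "
from h import *
goto([.516,.014,.18],np.radians(-9))"
```

```text
pos [0.5153 0.0144 0.2041] j6 0.217 shift mm [24.1  0.6  0.3]
 turn [-96.8   0.   -0.5]
 turn [83.2 -0.5 -0. ]
```

Emit:
{"method": "move_arm", "body": {"increments": [[0.05,0,0,0,-96.8,0,-0.5],[0.05,0,0,0,-96.8,0,-0.5],[0.05,0.024,0.0006,0,-96.8,0,-0.5],[0.05,0.024,0.0006,0,-96.8,0,-0.5],[0.05,0.024,0.0006,0,-96.8,0,-0.5],[0.05,0.024,0.0006,0,-96.8,0,-0.5],[0.05,0.024,0.0006,0,-96.8,0,-0.5],[0.05,0.024,0.0006,0,-96.8,0,-0.5]]}}

```text
time: 16.6
eef_pos: [0.5155, 0.0147, 0.1799]
eef_rot: [0.508, 1.511, -0.504]
ft_force: [0.5, -0.1, 0.1]
width: 0.0498
```

```bash
python3 -c "
from h import *
goto([.516,.014,.18],np.radians(-9))"
```

```text
pos [0.5155 0.0147 0.1799] j6 -0.981 shift mm [-0.1 -0.2  0.8]
 turn [-28.   -0.   -0.1]
 turn [152.   -0.2   0. ]
```

Emit:
{"method": "move_arm", "body": {"increments": [[0.05,0,0,0.0005,-28,0,0],[0.05,0,0,0.0005,-28,0,0],[0.05,0,0,0.0005,-28,0,0],[0.05,0,0,0.0005,-28,0,0],[0.05,0,0,0.0005,-28,0,0]]}}

```text
time: 17.1
eef_pos: [0.5154, 0.0147, 0.1797]
eef_rot: [0.126, 1.567, -0.121]
ft_force: [0.7, 0.1, 0.0]
width: 0.05
```

```bash
python3 look.py pics/w4.png; python3 s.py
```

```text
0.11 [320. 251.]
0.154 [320. 280.]
t 17.2 p [0.5155 0.0146 0.1797] yaw -9.1 j6 -1.469 jt6 -0.026 F [ 0.72  0.86 -0.43] M [-0.032  0.055 -0.044] w 0.05 dn [ 0.     0.003 -1.   ]
```

View pics/w4.png

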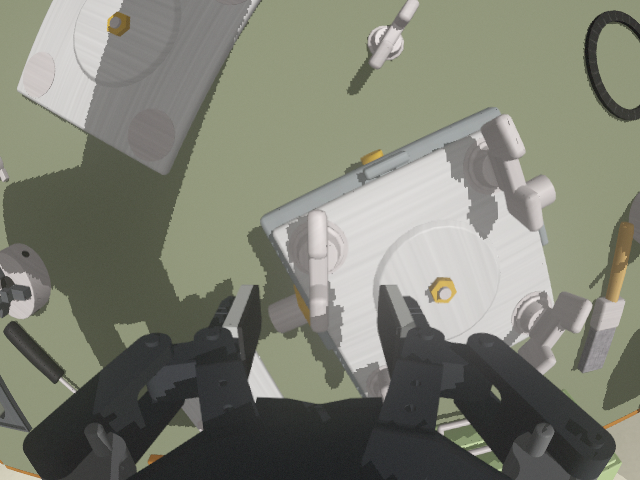

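Emit:
{"method": "move_arm", "body": {"increments": [[0.05,0.02,-0.0005,-0.001,0,0,0],[0.05,0.05,-0.0005,-0.001,0,0,0],[0.05,0.06,-0.0005,-0.001,0,0,0],[0.05,0.06,-0.0005,-0.001,0,0,0],[0.005,0.06,-0.0005,-0.001,0,0,0],[0.005,0.06,-0.0005,-0.001,0,0,0],[0.005,0.06,-0.0005,-0.001,0,0,0],[0.005,0.06,-0.0005,-0.001,0,0,0]]}}

```text
time: 18.0
eef_pos: [0.5158, 0.0142, 0.1212]
eef_rot: [0.127, 1.564, -0.122]
ft_force: [-0.7, -0.5, 7.3]
width: 0.009
```

```bash
python3 s.py
```

```text
t 18.0 p [0.5158 0.0142 0.1212] yaw -9.1 j6 -1.47 jt6 0.023 F [-0.72 -0.46  7.34] M [-0.142  0.116  0.046] w 0.009 dn [ 0.004  0.002 -1.   ]
```

Emit:
{"method": "move_arm", "body": {"increments": [[0.005,0.0001,0,0,8.5,0,0],[0.005,0.0002,0,0,17,0,0],[0.005,0.0003,0,0,25.5,0,0],[0.005,0.0004,0,0,34,0,0],[0.005,0.0005,0,0,42.5,0,0],[0.005,0.0006,0,0,51,0,0],[0.005,0.0007,0,0,59.5,0,0],[0.005,0.0008,0,0,68,0,0]]}}

```text
time: 18.8
eef_pos: [0.5163, 0.0148, 0.1207]
eef_rot: [1.05, 1.303, -1.041]
ft_force: [0.7, 2.3, -3.0]
width: 0.0088
```

```bash
python3 s.py
```

```text
t 18.8 p [0.5163 0.0148 0.1207] yaw -77.4 j6 -0.277 jt6 -1.393 F [ 0.74  2.32 -2.97] M [ 0.158 -0.153  0.157] w 0.0088 dn [ 0.005  0.003 -1.   ]
```

Emit:
{"method": "move_arm", "body": {"increments": [[0.005,0.0001,0,0,8.5,0,0],[0.005,0.0002,0,0,17,0,0],[0.005,0.0003,0,0,25.5,0,0],[0.005,0.0004,0,0,34,0,0],[0.005,0.0005,0,0,42.5,0,0],[0.005,0.0006,0,0,48,0,0],[0.005,0.0006,0,0,51,0,0],[0.005,0.0006,0,0,54,0,0]]}}

```text
time: 19.6
eef_pos: [0.5169, 0.0146, 0.1201]
eef_rot: [1.726, 0.774, -1.714]
ft_force: [1.7, -0.2, -2.4]
width: 0.0088
```

```bash
python3 s.py
```

```text
t 19.6 p [0.5169 0.0146 0.1201] yaw -131.5 j6 0.667 jt6 -0.343 F [ 1.74 -0.19 -2.44] M [-0.216 -0.168  0.198] w 0.0088 dn [ 0.006  0.003 -1.   ]
```

122° turned, drag only so far.

Emit:
{"method": "move_arm", "body": {"increments": [[0.005,0.0001,0,0,4,0,0],[0.005,0.0001,0,0,7,0,0],[0.005,0.0001,0,0,9,0,0],[0.005,0.0001,0,0,11,0,0]]}}

```text
time: 20.0
eef_pos: [0.517, 0.0145, 0.1201]
eef_rot: [1.852, 0.625, -1.839]
ft_force: [0.8, -0.2, -2.4]
width: 0.009
```

```bash
python3 s.py
```

```text
t 20.0 p [0.517  0.0145 0.1201] yaw -142.6 j6 0.86 jt6 -0.157 F [ 0.77 -0.24 -2.35] M [-0.19   0.092  0.193] w 0.009 dn [ 0.006  0.002 -1.   ]
```

Emit:
{"method": "move_arm", "body": {"increments": [[0.005,0.0001,0,0,4,0,0],[0.005,0.0001,0,0,7,0,0],[0.005,0.0001,0,0,9,0,0],[0.005,0.0001,0,0,11,0,0]]}}

```text
time: 20.4
eef_pos: [0.5171, 0.0144, 0.12]
eef_rot: [1.972, 0.461, -1.959]
ft_force: [1.4, -0.3, -1.8]
width: 0.0088
```

```bash
python3 s.py
```

```text
t 20.4 p [0.5171 0.0144 0.12  ] yaw -153.6 j6 1.053 jt6 -0.135 F [ 1.4  -0.28 -1.81] M [-0.141  0.049  0.143] w 0.0088 dn [ 0.007  0.002 -1.   ]
```

Emit:
{"method": "move_arm", "body": {"increments": [[0.005,0.0001,0,0,4,0,0],[0.005,0.0001,0,0,7,0,0],[0.005,0.0001,0,0,9,0,0],[0.005,0.0001,0,0,11,0,0]]}}

```text
time: 20.8
eef_pos: [0.5172, 0.0143, 0.1199]
eef_rot: [2.086, 0.281, -2.071]
ft_force: [1.3, 0.3, -3.3]
width: 0.0086
```

```bash
python3 s.py
```

```text
t 20.8 p [0.5172 0.0143 0.1199] yaw -164.7 j6 1.246 jt6 -0.139 F [ 1.25  0.35 -3.33] M [-0.201  0.113  0.251] w 0.0086 dn [ 0.007  0.002 -1.   ]
```

Emit:
{"method": "move_arm", "body": {"increments": [[0.005,0.0001,0,0,4,0,0],[0.005,0.0001,0,0,7,0,0],[0.005,0.0001,0,0,9,0,0],[0.005,0.0001,0,0,10,0,0]]}}

```text
time: 21.2
eef_pos: [0.5172, 0.014, 0.1198]
eef_rot: [2.181, 0.102, -2.167]
ft_force: [0.6, -1.6, -2.2]
width: 0.0086
```

```bash
python3 s.py
```

```text
t 21.2 p [0.5172 0.014  0.1198] yaw -174.7 j6 1.421 jt6 0.3 F [ 0.56 -1.59 -2.16] M [-0.28   0.081  0.366] w 0.0086 dn [ 0.007  0.001 -1.   ]
```

Emit:
{"method": "move_arm", "body": {"increments": [[0.005,0,0,0,2,0,0],[0.005,0,0,0,4,0,0],[0.005,0.0001,0,0,6,0,0],[0.005,0.0001,0,0,7,0,0]]}}

```text
time: 21.6
eef_pos: [0.5171, 0.0136, 0.1197]
eef_rot: [-2.214, 0.031, 2.2]
ft_force: [-0.2, -2.8, -1.5]
width: 0.0088
```

```bash
python3 s.py
```

```text
t 21.6 p [0.5171 0.0136 0.1197] yaw 178.4 j6 1.543 jt6 0.567 F [-0.24 -2.78 -1.54] M [-0.278  0.171  0.641] w 0.0088 dn [ 0.007  0.    -1.   ]
```

Emit:
{"method": "move_arm", "body": {"increments": [[0.005,0,0,0,1.5,0,0],[0.005,0,0,0,2.5,0,0],[0.005,0,0,0,3.5,0,0]]}}

```text
time: 21.9
eef_pos: [0.5171, 0.0134, 0.1197]
eef_rot: [-2.183, 0.098, 2.168]
ft_force: [0.1, -2.3, -1.3]
width: 0.0088
```

```bash
python3 s.py
```

```text
t 21.9 p [0.5171 0.0134 0.1197] yaw 174.8 j6 1.605 jt6 0.591 F [ 0.08 -2.27 -1.28] M [-0.354  0.084  0.786] w 0.0088 dn [ 0.007 -0.001 -1.   ]
```

Emit:
{"method": "move_arm", "body": {"increments": [[0.05,0,0,0,0,0,0],[0.05,0,0,0,0,0,0],[0.05,0,0,0,0,0,0],[0.05,-0.04,0,0,0,0,0],[0.05,-0.08,0,0,0,0,0],[0.05,-0.08,0,0,0,0,0]]}}

```text
time: 22.5
eef_pos: [0.5207, 0.0135, 0.2053]
eef_rot: [-2.195, 0.098, 2.155]
ft_force: [0.9, -0.3, 0.7]
width: 0.05
```

```bash
python3 -c "
from h import *
goto([.595,.165,.2],np.radians(-38))"
```

```text
pos [0.5207 0.0135 0.2053] j6 1.606 shift mm [   6.5 -157.6  -60.2]
 turn [-147.2   -0.5   -1.3]
 turn [32.8 -1.   0.4]
```

Emit:
{"method": "move_arm", "body": {"increments": [[0.05,0,-0.1576,-0.0602,-147.2,-0.5,-1.3],[0.05,0,-0.1576,-0.0602,-147.2,-0.5,-1.3],[0.05,0,-0.1576,-0.0602,-147.2,-0.5,-1.3],[0.05,0,-0.1576,-0.0602,-147.2,-0.5,-1.3],[0.05,0,-0.1576,-0.0602,-147.2,-0.5,-1.3],[0.05,0,-0.1576,-0.0602,-147.2,-0.5,-1.3],[0.05,0,-0.1576,-0.0602,-147.2,-0.5,-1.3],[0.05,0,-0.1576,-0.0602,-147.2,-0.5,-1.3]]}}

```text
time: 23.3
eef_pos: [0.5944, 0.1654, 0.2057]
eef_rot: [1.539, 0.959, -1.533]
ft_force: [0.1, -0.2, -0.4]
width: 0.0498
```

```bash
python3 -c "
from h import *
goto([.595,.165,.18],np.radians(-38))"
```

```text
pos [0.5944 0.1654 0.2057] j6 0.656 shift mm [25.7  0.6  0.1]
 turn [-78.   -0.1  -0.2]
 turn [ 1.02e+02 -2.00e-01  1.00e-01]
```

Emit:
{"method": "move_arm", "body": {"increments": [[0.05,0.01,0,0,-78,0,0],[0.05,0.0257,0.0006,0,-78,0,0],[0.05,0.0257,0.0006,0,-78,0,0],[0.05,0.0257,0.0006,0,-78,0,0],[0.05,0.0257,0.0006,0,-78,0,0],[0.05,0.0257,0.0006,0,-78,0,0],[0.05,0.0257,0.0006,0,-78,0,0],[0.05,0.0257,0.0006,0,-78,0,0]]}}

```text
time: 24.1
eef_pos: [0.5946, 0.1653, 0.1792]
eef_rot: [0.648, 1.472, -0.643]
ft_force: [-0.7, 0.1, -0.5]
width: 0.0499
```

Emit:
{"method": "move_arm", "body": {"increments": [[0.05,0,0,0,-8.5,0,0],[0.05,0,0,0,-9.5,0,0],[0.05,0,0,0,-9.5,0,0]]}}

```text
time: 24.4
eef_pos: [0.5943, 0.1653, 0.1787]
eef_rot: [0.521, 1.508, -0.517]
ft_force: [0.9, 0.1, -0.0]
width: 0.0498
```

```bash
python3 look.py pics/w5.png; python3 s.py
```

```text
0.11 [321. 250.]
0.154 [321. 280.]
t 24.5 p [0.5944 0.1653 0.179 ] yaw -38.0 j6 -0.708 jt6 0.004 F [0.26 0.92 0.24] M [ 0.015 -0.032 -0.014] w 0.0502 dn [ 0.001  0.003 -1.   ]
```

View pics/w5.png

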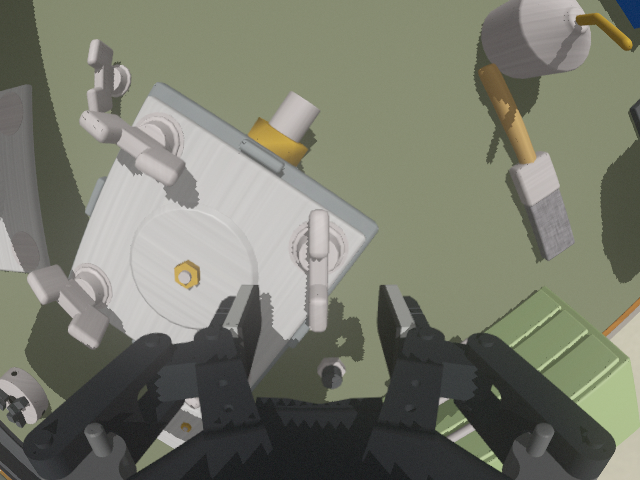

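Emit:
{"method": "move_arm", "body": {"increments": [[0.05,0.02,-0.0005,-0.001,0,0,0],[0.05,0.05,-0.0005,-0.001,0,0,0],[0.05,0.059,-0.0005,-0.001,0,0,0],[0.05,0.059,-0.0005,-0.001,0,0,0],[0.005,0.059,-0.0005,-0.001,0,0,0],[0.005,0.059,-0.0005,-0.001,0,0,0],[0.005,0.059,-0.0005,-0.001,0,0,0],[0.005,0.059,-0.0005,-0.001,0,0,0]]}}

```text
time: 25.3
eef_pos: [0.5941, 0.1653, 0.1215]
eef_rot: [0.521, 1.505, -0.516]
ft_force: [-0.7, -2.5, 4.7]
width: 0.0087
```

```bash
python3 s.py
```

```text
t 25.3 p [0.5941 0.1653 0.1215] yaw -38.0 j6 -0.707 jt6 -0.103 F [-0.72 -2.46  4.75] M [-0.34   0.21  -0.092] w 0.0087 dn [ 0.003  0.002 -1.   ]
```

Emit:
{"method": "move_arm", "body": {"increments": [[0.005,0.0001,0,0,8.5,0,0],[0.005,0.0002,0,0,17,0,0],[0.005,0.0003,0,0,25.5,0,0],[0.005,0.0004,0,0,34,0,0],[0.005,0.0005,0,0,42.5,0,0],[0.005,0.0006,0,0,51,0,0],[0.005,0.0007,0,0,59.5,0,0],[0.005,0.0008,0,0,68,0,0]]}}

```text
time: 26.1
eef_pos: [0.5951, 0.1656, 0.1209]
eef_rot: [1.42, 1.06, -1.41]
ft_force: [1.6, -0.1, -3.1]
width: 0.0089
```

```bash
python3 s.py
```

```text
t 26.1 p [0.5951 0.1656 0.1209] yaw -106.3 j6 0.486 jt6 -1.375 F [ 1.56 -0.1  -3.1 ] M [-0.142 -0.262  0.199] w 0.0089 dn [ 0.005  0.003 -1.   ]
```

Emit:
{"method": "move_arm", "body": {"increments": [[0.005,0.0001,0,0,8.5,0,0],[0.005,0.0002,0,0,17,0,0],[0.005,0.0003,0,0,25.5,0,0],[0.005,0.0004,0,0,34,0,0],[0.005,0.0005,0,0,42.5,0,0],[0.005,0.0006,0,0,48,0,0],[0.005,0.0006,0,0,51,0,0],[0.005,0.0006,0,0,54,0,0]]}}

```text
time: 26.9
eef_pos: [0.5956, 0.165, 0.1205]
eef_rot: [2.042, 0.352, -2.029]
ft_force: [1.6, -2.8, -1.5]
width: 0.0087
```

```bash
python3 s.py
```

```text
t 26.9 p [0.5956 0.165  0.1205] yaw -160.4 j6 1.43 jt6 -0.298 F [ 1.58 -2.78 -1.47] M [-0.491 -0.085  0.243] w 0.0087 dn [ 0.007  0.001 -1.   ]
```

Emit:
{"method": "move_arm", "body": {"increments": [[0.005,0.0001,0,0,4,0,0],[0.005,0.0001,0,0,7,0,0],[0.005,0.0001,0,0,9,0,0],[0.005,0.0001,0,0,11,0,0]]}}

```text
time: 27.3
eef_pos: [0.5957, 0.1647, 0.1204]
eef_rot: [2.151, 0.161, -2.136]
ft_force: [0.6, 0.2, -1.6]
width: 0.009
```

```bash
python3 s.py
```

```text
t 27.3 p [0.5957 0.1647 0.1204] yaw -171.4 j6 1.623 jt6 -0.102 F [ 0.62  0.16 -1.6 ] M [-0.294  0.113  0.287] w 0.009 dn [ 0.007  0.001 -1.   ]
```

Emit:
{"method": "move_arm", "body": {"increments": [[0.005,0.0001,0,0,4,0,0],[0.005,0.0001,0,0,7,0,0],[0.005,0.0001,0,0,9,0,0],[0.005,0.0001,0,0,10,0,0]]}}

```text
time: 27.7
eef_pos: [0.5956, 0.1642, 0.1204]
eef_rot: [-2.217, 0.027, 2.202]
ft_force: [0.2, -1.9, -0.3]
width: 0.0088
```

```bash
python3 s.py
```

```text
t 27.7 p [0.5956 0.1642 0.1204] yaw 178.6 j6 1.798 jt6 0.551 F [ 0.17 -1.88 -0.25] M [-0.412  0.167  0.609] w 0.0088 dn [ 0.007 -0.    -1.   ]
```

Emit:
{"method": "move_arm", "body": {"increments": [[0.005,0,0,0,1.5,0,0],[0.005,0,0,0,2.5,0,0],[0.005,0,0,0,3.5,0,0]]}}

```text
time: 28.0
eef_pos: [0.5955, 0.164, 0.1203]
eef_rot: [-2.185, 0.094, 2.17]
ft_force: [-0.5, -2.8, -2.0]
width: 0.0092
```

```bash
python3 s.py
```

```text
t 28.0 p [0.5955 0.164  0.1203] yaw 175.1 j6 1.859 jt6 0.569 F [-0.55 -2.83 -2.03] M [-0.296  0.164  0.712] w 0.0092 dn [ 0.007 -0.001 -1.   ]
```

Emit:
{"method": "move_arm", "body": {"increments": [[0.005,0,0,0,1.5,0,0],[0.005,0,0,0,2,0,0],[0.05,0,0,0,2,0,0],[0.05,0,0,0,2,0,0],[0.05,0,0,0,2,0,0],[0.05,-0.04,0,0,2,0,0],[0.05,-0.08,0,0,2,0,0],[0.05,-0.08,0,0,2,0,0]]}}

```text
time: 28.8
eef_pos: [0.5992, 0.1652, 0.2069]
eef_rot: [-2.177, 0.127, 2.137]
ft_force: [0.9, -0.2, 0.7]
width: 0.0501
```

```bash
python3 -c "
from h import *
goto([.480,.129,.18],np.radians(190))"
```

```text
pos [0.5992 0.1652 0.2069] j6 1.895 shift mm [ 24.5  50.5 114.5]
 turn [-16.9  -1.1   0.1]
 turn [1.63e+02 1.00e-01 1.60e+00]
```

Emit:
{"method": "move_arm", "body": {"increments": [[0.05,0,0.0505,0.1145,-16.9,-1.1,0],[0.05,0,0.0505,0.1145,-16.9,-1.1,0],[0.05,0.01,0.0505,0.1145,-16.9,-1.1,0],[0.05,0.0245,0.0505,0.1145,-16.9,-1.1,0],[0.05,0.0245,0.0505,0.1145,-16.9,-1.1,0],[0.05,0.0245,0.0505,0.1145,-16.9,-1.1,0]]}}

```text
time: 29.4
eef_pos: [0.4803, 0.1292, 0.1801]
eef_rot: [2.132, 0.187, -2.132]
ft_force: [0.3, -0.4, -0.1]
width: 0.0499
```

```bash
python3 look.py pics/w6.png; python3 s.py
```

```text
0.11 [319. 246.]
0.154 [318. 275.]
t 29.5 p [0.4811 0.1293 0.1805] yaw -170.1 j6 1.573 jt6 0.001 F [0.15 0.24 0.85] M [ 0.008 -0.003 -0.032] w 0.0502 dn [ 0.001  0.002 -1.   ]
```

View pics/w6.png

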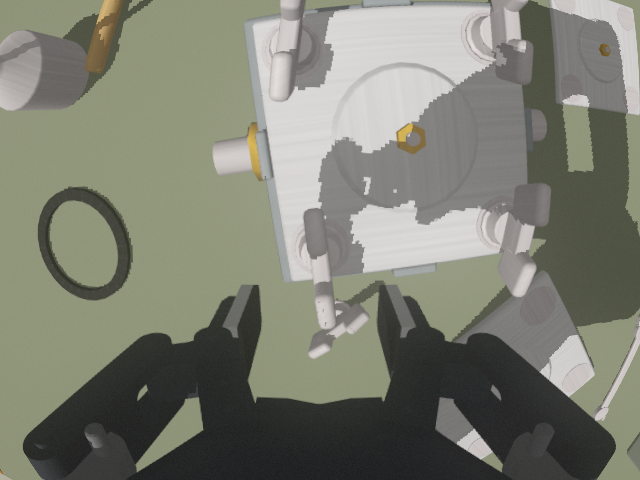

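Emit:
{"method": "move_arm", "body": {"increments": [[0.05,0.02,0,-0.0015,-5,0,0],[0.05,0.05,0,-0.0015,-5,0,0],[0.05,0.06,0,-0.0015,-5,0,0],[0.05,0.06,0,-0.0015,-5,0,0],[0.005,0.06,0,-0.0015,-5,0,0],[0.005,0.06,0,-0.0015,-5,0,0],[0.005,0.06,0,-0.0015,-5,0,0],[0.005,0.06,0,-0.0015,-5,0,0]]}}

```text
time: 30.3
eef_pos: [0.4839, 0.1293, 0.1218]
eef_rot: [2.086, 0.275, -2.077]
ft_force: [0.3, -3.4, 5.4]
width: 0.0083
```

```bash
python3 s.py
```

```text
t 30.3 p [0.4839 0.1293 0.1218] yaw -165.0 j6 1.485 jt6 0.304 F [ 0.3  -3.4   5.39] M [-0.538 -0.116  0.314] w 0.0083 dn [ 0.004  0.001 -1.   ]
```

Emit:
{"method": "move_arm", "body": {"increments": [[0.005,0,0,0,2,0,0],[0.005,0.0001,0,0,4,0,0],[0.005,0.0001,0,0,5,0,0]]}}

```text
time: 30.6
eef_pos: [0.4839, 0.1288, 0.1219]
eef_rot: [2.135, 0.187, -2.125]
ft_force: [0.5, -2.3, -1.1]
width: 0.009
```

```bash
python3 s.py
```

```text
t 30.6 p [0.4839 0.1288 0.1219] yaw -170.0 j6 1.572 jt6 0.606 F [ 0.52 -2.3  -1.06] M [-0.524 -0.131  0.667] w 0.009 dn [ 0.005  0.    -1.   ]
```

Emit:
{"method": "move_arm", "body": {"increments": [[0.005,0,0,0,1.5,0,0],[0.005,0,0,0,2.5,0,0],[0.005,0,0,0,3,0,0]]}}

```text
time: 30.9
eef_pos: [0.484, 0.1285, 0.1219]
eef_rot: [2.163, 0.132, -2.153]
ft_force: [0.6, -3.7, -1.5]
width: 0.0087
```

```bash
python3 s.py
```

```text
t 30.9 p [0.484  0.1285 0.1219] yaw -173.0 j6 1.625 jt6 0.745 F [ 0.59 -3.7  -1.49] M [-0.571 -0.127  0.781] w 0.0087 dn [ 0.005 -0.    -1.   ]
```

Emit:
{"method": "move_arm", "body": {"increments": [[0.05,0,0,0,0,0,0],[0.05,0,0,0,0,0,0],[0.05,0,0,0,0,0,0],[0.05,-0.04,0,0,0,0,0],[0.05,-0.09,0,0,0,0,0],[0.05,-0.12,0,0,0,0,0],[0.05,-0.12,0,0,0,0,0]]}}

```text
time: 31.6
eef_pos: [0.4868, 0.1295, 0.2471]
eef_rot: [2.175, 0.134, -2.142]
ft_force: [0.7, 0.1, 0.2]
width: 0.0502
```

```bash
python3 look.py pics/w7.png; python3 s.py
```

```text
0.11 [319. 222.]
0.154 [319. 239.]
t 31.7 p [0.4836 0.1288 0.2426] yaw -173.0 j6 1.625 jt6 0.002 F [-0.74  0.97 -0.07] M [-0.067 -0.011 -0.023] w 0.0499 dn [ 0.007  0.    -1.   ]
```

View pics/w7.png

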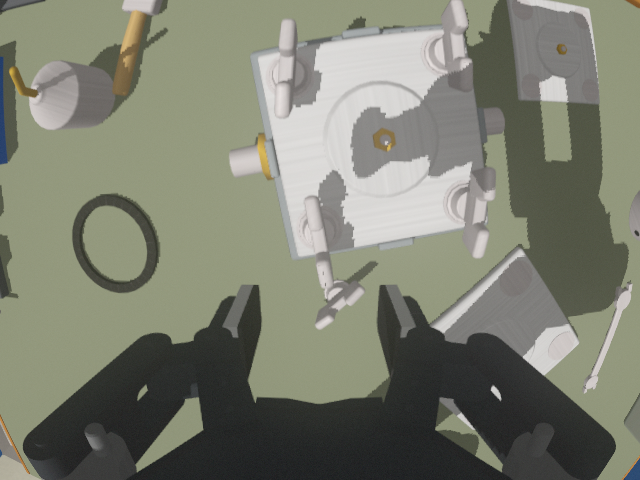

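The picture shows the gripper clear of everything. All four nuts are in place at (315,232), (467,203), (447,53) and (288,73), the cover looks flat, and the bystanders in view are undisturbed. I'm handing in.

```bash
python3 -c "
from h import *
print(r.hand_in())"
```

```text
the job is handed in; nothing more can be done
None
```

I tightened all four nuts crosswise in the order nut1, nut3, nut2, nut4 and handed the job in at 31.7 s. The hand-in gives no verdict.

| Nut | Turn (from tool angle) | Torque reading, still turning, drag of about 0.2 N m included |
|---|---|---|
| nut1 | 150° | 0.79 N m (read settled), then 0.78 N m on the recheck |
| nut3 | 185° | 0.77 N m |
| nut2 | 176° | 0.79 N m |
| nut4 | about 149° | 0.71 N m, then about 2° more without another reading |

- **Tightness:** taking off the drag, each nut is nipped up to about 0.5–0.6 N m. The highest torque I read was 0.83 N m, well below 1.2.
- **Recheck of nut1:** after the others were done it had eased back about 9° but was still tight. I nipped it up again.
- **Disagreement:** one reading on nut1 at rest, early in the tightening, showed 0.21 N m where the moving reading was 0.73. I put this down to thread drag and motion transients; later readings agreed with each other.
- **End state:** the last picture shows the gripper clear and the cover flat, with nothing in view out of place. The chuck is only partly in that picture, and the screwdriver and pipe plug are not in it.
- **Not checked:** I couldn't measure the nut heights, the cover's height above its seat or the loads on the studs directly. They are inferred from the torque rise.

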